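# Rack two mesh electrodes in the drying cassette

### The arm

A 7-joint arm with a two-finger parallel gripper is mounted at the origin on a cart in front of the work surface, level with it; the furniture and walls round the work are solid. World frame = base frame: x ahead of the robot, y to its left, z up, the work surface at z = 0. Lengths are in m, angles in rad, forces in N, time in s.
With the tool pointing down it reaches from about 0.4 to 0.85 m from the base axis. Payload 4.5 kg.
Tool frame: the origin (TCP) lies midway between the tips of the shut fingers; the grasp point (between the pads) lies 19 mm behind it; x points along the fingers, z is the direction in which the jaws open and shut, and the axes are right-handed (so a half turn about x gives the same grasp; the last joint's range is limited). The gripper opens to 88 mm and grips with 3 to 60 N. Pads are 18 mm wide; open, the fingers measure 123 mm over their backs; the gripper's body (75 mm by 187 mm) begins 45 mm behind the grasp point.
Start: joints at [1.221, 0.689, -0.195, 1.565, 0.157, 0.902, -0.215], TCP at [0.234, -0.58, 0.239] pointing down, gripper open.
Joint ranges: [-3.01, 3.01], [-0.46, 2.08], [-1.47, 1.51], [0.13, 2.56], [-1, 4.14], [0.04, 2.09], [-2.66, 2.66]. Speed limits (rad/s): [2.57, 2.57, 3.14, 3.14, 3.14, 3.14, 3.14].

### API

Orientations are given as a unit quaternion [w, x, y, z].
In Python, from workcell import sensors, eyes, env gives the robot as it stands. The module is installed in compiled form; this text tells all that it offers.
- The arm moves only by the shell command python3 -m creep 'ROWS'. ROWS is text: rows parted by semicolons, each of 5 numbers parted by spaces: the shift along the tool's x, y, z in cm, then the turn about the tool's x in degrees, then the finger opening in cm, from 0 to 8.81. In form: dx dy dz roll hand; .... A call has 1 to 10 rows; each row is the pose to reach, as a shift and turn from the pose commanded when the call began, along the tool's axes at that moment; what a row does not reach only later rows make up. A row lasts 1/8 s, in which the tool goes at most 62.5 mm and 10.7 degrees, less where a joint would pass 70% of its speed; a pose out of reach is approached as far as the arm can. A call with a gripper value outside its range is refused whole. The fingers move at their own pace and stop on an object; the grip force is fixed at half the most. Time passes only in rows, so rows that repeat a pose let the fingers close. It gives the time, the measured TCP pose, the force and the opening at its end, in the units of the state.
- sensors.observe(): the state, without advancing time (a new reading comes with each control period).
- eyes.read_camera(name): name is "scene" or "top"; returns a dict with "image" (420x560x3 uint8, red, green, blue), "camera_matrix" (3x3 intrinsics, pixels), "camera_from_world" (4x4, takes a point from world to camera coordinates). Camera axes: x right, y up, looking along -z (the intrinsics and any distortion apply to the point x, -y, -z); pixel columns grow to the right and rows downward; lengths in m; the calibration is good to about 2 mm. A picture is of the moment at which its call begins. There is no depth.
- env.close_job(): hands the job in, once; it reports no verdict.
The state is a dict: "time": time; "joint_pos": joint angles; "joint_vel": joint speeds; "tau": joint torques, N m; "eef_pos": TCP position; "ee_rot": TCP orientation; "force": force on the tool from outside, world axes, zero at the start; "torque": the same for the moment, N m; "finger_gap": opening from 0.0 (shut) to 1.0 (fully open).
Only numpy, scipy, OpenCV 4.12 (cv2) and the standard library are available. Lean on these libraries where they do the work, as an engineer would, in place of code of your own. Each camera call takes 0.05 s, during which the arm holds its last target. There are 200 camera calls.

### The job

Put the two rinsed mesh electrodes into the drying cassette: first slide the one with the black terminal disc-first into the slot with the black ledges, then the one with the red terminal into the top slot with the red ledges, each fully home against the back stops with its terminal pointing straight out of the front. Then slide the blue-knobbed keeper bar fully across in front of the discs. Ease the discs in gently, since the mesh buckles if it is forced against the cassette, and leave the beaker, timer and petri dish where they are.

Things in the scene. Friction and masses are not known exactly. Their poses are not given: they have to be found in the camera images.
- cassette: fixed white cassette, 127 mm wide, on screw legs (height varies). Origin: base underside, straight below the centre of a disc that is home; +x = insertion direction, +y left. Two grooved side walls from x -44 to +56 mm; inner ledge faces at y +-38, open between; two rear stop rods. Slot floors 34, 56, 78, 100 mm up. Top bar guide: x -62 to -24, y 14 to 88, z 124 to 132; base front at x -62
- black_slot (a point): centre of the floor of the second slot from below (the black ledges are its floor): the underside of the disc's centre lies here when it is home. Slots are 10 mm high, 107 mm wide between groove bottoms, 22 mm apart; ledge fronts are rounded (radius 6 mm) as a lead-in. Axes as the cassette's
- red_slot (a point): the same point of the top slot (the red ledges are its floor), 44 mm above the black one. Axes as the cassette's
- black_disc (a point): centre (half-way up) of the round steel mesh of the black electrode: 100 mm across, 5 mm thick, 0.08 kg in all with its centre of mass 12 mm from here towards the terminal, lying flat at first. +x points from the terminal to the disc, z up
- black_terminal (a point): centre of its black terminal block, the part to hold: 16 mm wide (y), 20 long (x), 30 tall, underside flush with the disc's. 112 mm from the disc's centre towards -x, on a steel strip 14 mm wide, 4 thick. Axes as the disc's. With the disc home it stands 68 mm out from the wall fronts, so the upper terminal hangs over the lower one
- red_disc (a point): centre of the mesh of the red electrode, which is the same but for the colour of its terminal
- red_terminal (a point): centre of its red terminal block, sizes and axes as for the black one
- keeper (a joint): travel (m) of the keeper, an upright 8 mm steel bar sliding along the cassette's front at cassette x = -54 mm: 0 = open, at y = +74 mm; it moves to the right (-y) up to its stop at 0.050, at y = +24 mm, in front of the disc rims. It needs about 1.5 N, stays where it is left and passes only if the discs are home
- keeper_knob (a point): centre of the blue knob on top of the keeper bar: upright, 16 mm across, 24 mm tall, its underside 4.5 mm above the bar guide; moves with the bar
- beaker: clear beaker, 72 mm across, 90 mm tall; origin at its underside; leave alone
- timer: small white timer, 66 x 66 x 19 mm; origin at its underside; leave alone
- petri_dish: petri dish, 93 mm across, 15 mm tall; origin at its underside; leave alone
- desiccator: big clear glass bowl with a lid, fixed, behind the electrodes: 416 mm across its flange (150 to 210 mm up), 360 mm below that, 0.3 m tall; origin under its centre. Keep hand and arm in front of it

How it is judged:
On the way, in this order (a step that is already met when the one before it is completed fails the run):
1. the black electrode lies home in the slot with the black ledges, let go (x of black_disc in the frame of black_slot between -0.006 and 0.006 m and y of black_disc in the frame of black_slot between -0.008 and 0.008 m and z of black_disc in the frame of black_slot between -0.001 and 0.0055 m and angle between the x axis of black_disc and the x axis of black_slot, either way round below 0.2 rad and contact force between black and the fingers below 0.1 N), for 0.2 s.
2. the red electrode lies home in the top slot, the one with the red ledges, let go (x of red_disc in the frame of red_slot between -0.006 and 0.006 m and y of red_disc in the frame of red_slot between -0.008 and 0.008 m and z of red_disc in the frame of red_slot between -0.001 and 0.0055 m and angle between the x axis of red_disc and the x axis of red_slot, either way round below 0.2 rad and contact force between red and the fingers below 0.1 N), for 0.2 s.
3. the keeper bar is slid fully across (value of joint keeper above 0.044 m), for 0.2 s.
At the end, for the whole second after the job is handed in: Both discs lie in their own slots, the black one on the black ledges and the red one on the red ledges at the top: centre within 6 mm of home along the slot, 8 mm across it, 3 mm in height, terminal within 0.2 rad of straight out; the keeper bar has travelled at least 44 of its 50 mm (x of black_disc in the frame of black_slot between -0.006 and 0.006 m and y of black_disc in the frame of black_slot between -0.008 and 0.008 m and z of black_disc in the frame of black_slot between -0.001 and 0.0055 m and angle between the x axis of black_disc and the x axis of black_slot, either way round below 0.2 rad and x of red_disc in the frame of red_slot between -0.006 and 0.006 m and y of red_disc in the frame of red_slot between -0.008 and 0.008 m and z of red_disc in the frame of red_slot between -0.001 and 0.0055 m and angle between the x axis of red_disc and the x axis of red_slot, either way round below 0.2 rad and value of joint keeper above 0.044 m); the robot touches nothing.
It fails at once if an electrode is forced against the cassette or the keeper with more than 25 N (contact force between any of black, red and cassette above 25 N).
It fails at once if the beaker, timer or petri dish is moved by more than 20 mm (distance of any of beaker, timer, petri_dish from where it was at the start of the episode above 0.02 m).
It also fails if it takes over 72 s, if anything falls off the work surface, if the arm or the gripper's body presses on something with over 40 N, if the wrist force passes 120 N, or if a joint passes its speed limit or range.

## Working session

There is one attempt and no reset: what is moved stays moved. The work goes in short steps, Python scripts to look and compute and a shell command to move; the robot and the scene stay as the last step left them, time stands still between calls to the robot, and variables do not carry over. Pictures are saved under pics/ and viewed, about 8 in all and at most 12, crops included, and the job is handed in when it is done.

```bash
mkdir -p pics; python3 - <<'E'
from workcell import sensors, eyes
import cv2, numpy as np
s=sensors.observe()
for k,v in s.items(): print(k,np.round(v,4))
for n in("scene","top"):
    c=eyes.read_camera(n); cv2.imwrite(f"pics/{n}0.png",c["image"][:,:,::-1])
    print(n,c.keys());print(np.round(c["camera_matrix"],2).tolist());print(np.round(c["camera_from_world"],4).tolist())
E
```

```text
time 0.0
joint_pos [ 1.2208  0.69   -0.1945  1.5664  0.1573  0.9025 -0.2151]
joint_vel [ 0.0012 -0.0004 -0.0002  0.0012 -0.0004  0.0012 -0.0008]
tau [-1.00000e-03 -5.27557e+01 -1.26680e+00 -1.53427e+01 -5.25000e-02
  6.60000e-03  2.00000e-04]
eef_pos [ 0.2337 -0.5789  0.2379]
ee_rot [ 0.5856  0.3958  0.5868 -0.3951]
force [ 0.2475 -0.1813  0.0884]
torque [-0.0267 -0.0444  0.013 ]
finger_gap 1.0015
scene dict_keys(['image', 'camera_matrix', 'camera_from_world'])
[[463.6, 0.0, 287.67], [0.0, 463.6, 204.79], [0.0, 0.0, 1.0]]
[[-0.8649, -0.5017, 0.0179, 0.5539], [0.2564, -0.4107, 0.875, -0.2415], [-0.4316, 0.7613, 0.4838, -1.444], [0.0, 0.0, 0.0, 1.0]]
top dict_keys(['image', 'camera_matrix', 'camera_from_world'])
[[493.96, 0.0, 281.08], [0.0, 493.96, 213.03], [0.0, 0.0, 1.0]]
[[-0.029, -0.9993, -0.0225, 0.077], [0.996, -0.0308, 0.0844, -0.6167], [-0.085, -0.02, 0.9962, -1.5893], [0.0, 0.0, 0.0, 1.0]]
```

View pics/scene0.png

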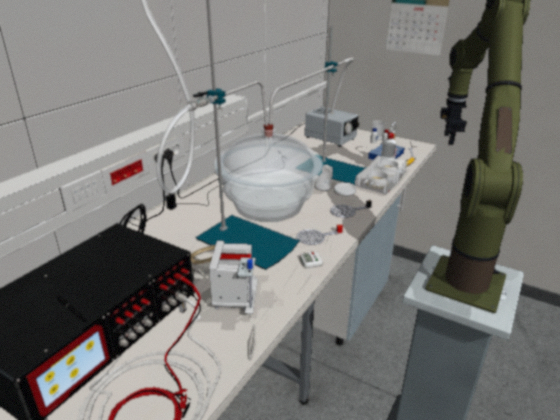

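View pics/top0.png

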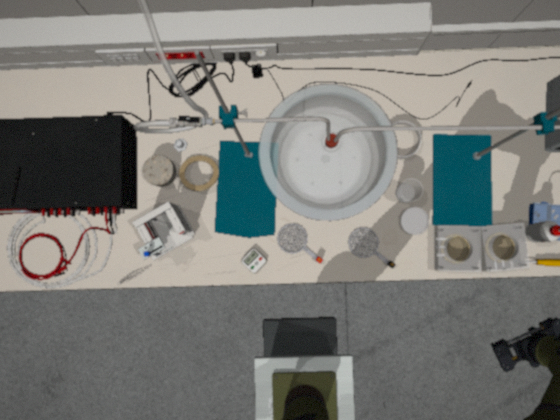

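```bash
cat > h.py <<'E'
from workcell import sensors, eyes
import cv2, numpy as np
from scipy.spatial.transform import Rotation as R
def cam(n):
    c=eyes.read_camera(n); return c["image"][:,:,::-1].copy(),c["camera_matrix"],c["camera_from_world"]
def P(c,X):  # project
    X=np.atleast_2d(X); q=X@c[2][:3,:3].T+c[2][:3,3]; q=q*[1,-1,-1]; q=q@c[1].T; return q[:,:2]/q[:,2:]
def U(c,uv,z): # unproject to plane z
    uv=np.atleast_2d(uv).astype(float); d=np.c_[uv,np.ones(len(uv))]@np.linalg.inv(c[1]).T*[1,-1,-1]
    Rm=c[2][:3,:3]; o=-Rm.T@c[2][:3,3]; d=d@Rm; return o+d*((z-o[2])/d[:,2])[:,None]
def crop(img,x0,y0,w,h,k): return cv2.resize(img[y0:y0+h,x0:x0+w],None,fx=k,fy=k,interpolation=cv2.INTER_CUBIC)
E
python3 - <<'E'
from h import *
t=cam("top"); s=cam("scene")
a=crop(t[0],120,190,100,75,4); b=crop(t[0],270,215,133,60,6)
c=crop(s[0],190,225,130,97,4)
im=np.zeros((600,800,3),np.uint8)
im[:300,:400]=a; im[:300,400:]=crop(s[0],195,232,100,75,4); im[300:,:]=crop(t[0],240,205,160,60,5)
cv2.imwrite("pics/c1.png",im)
print(U(t,[(292,237),(363,241)],0.003),U(t,[(319,259),(391,264)],.03))
E
```

```text
[[ 0.5401275   0.0252044   0.003     ]
 [ 0.51999196 -0.20799578  0.003     ]] [[ 0.46545708 -0.05985497  0.03      ]
 [ 0.44274355 -0.29079148  0.03      ]]
```

View pics/c1.png

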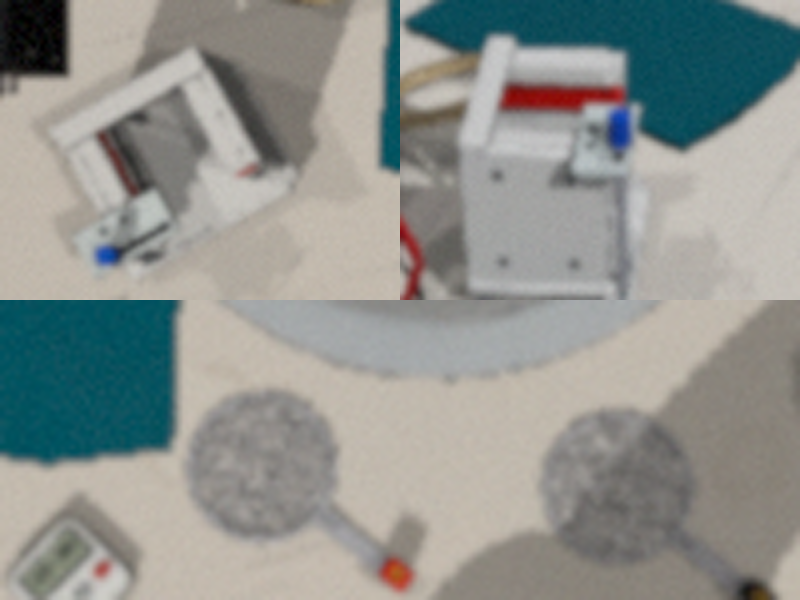

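The scene shows the cassette (top view about (162,228)) with its front facing lower right, the blue knob at (147,254), the red disc at (292,237) with its terminal at (319,259), and the black disc at (363,241) with its terminal at (391,264). Next I'll take closer crops of the cassette to get keypoints.

```bash
python3 - <<'E'
from h import *
t=np.mean([cam("top")[0] for _ in range(4)],0).astype(np.uint8); s=np.mean([cam("scene")[0] for _ in range(4)],0).astype(np.uint8)
def g(im,x0,y0,w,h,k):
    c=crop(im,x0,y0,w,h,k)
    for i in range(0,w,10): cv2.putText(c,str(x0+i),(i*k,10),0,.35,(0,0,255),1); cv2.line(c,(i*k,0),(i*k,h*k),(0,255,255),1) if 0 else [cv2.circle(c,(i*k,j*k),1,(0,255,0),-1) for j in range(0,h,10)]
    for j in range(0,h,10): cv2.putText(c,str(y0+j),(0,j*k+4),0,.35,(0,0,255),1)
    return c
cv2.imwrite("pics/ct.png",g(t,126,196,76,66,9)); cv2.imwrite("pics/cs.png",g(s,205,235,60,80,7))
E
```

```text
(no output)
```

View pics/ct.png

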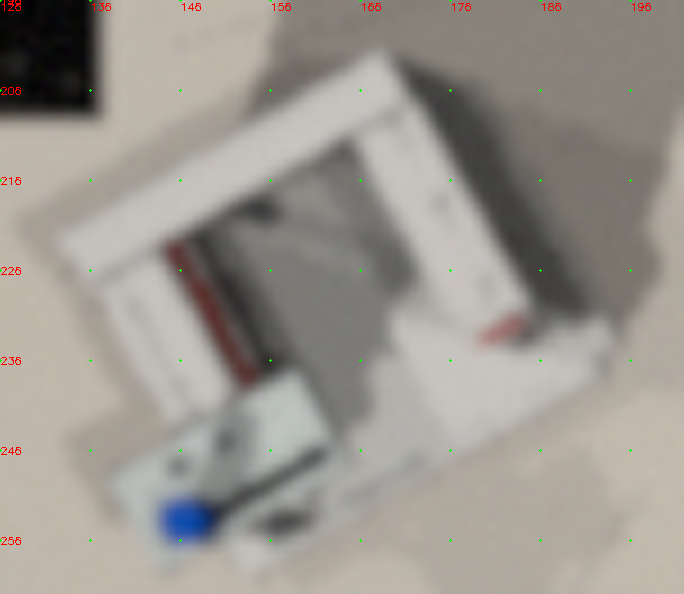

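View pics/cs.png

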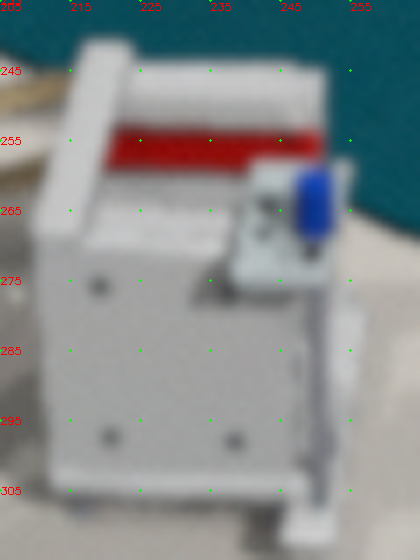

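```bash
cat > fit.py <<'E'
from h import *
from scipy.optimize import least_squares
t=cam("top"); s=cam("scene")
def px(x0,y0,k,p): return (np.array(p,float)+.5)/k-.5+[x0,y0]
T=[((-54,74,148.5),(187,521)),((-24,88,132),(113,480)),((-62,88,132),(165,573)),((-24,14,132),(298,372)),((-62,14,132),(345,440)),((-62,-63.5,0),(603,375))]
S=[((-54,74,148.5),(315,204)),((-24,14,132),(250,160)),((-62,14,132),(354,162)),((-24,88,124),(232,290)),((-62,88,124),(328,293))]
def X(p,m):
    m=np.array(m,float)/1000; c,n=np.cos(p[2]),np.sin(p[2])
    return np.c_[p[0]+c*m[:,0]-n*m[:,1],p[1]+n*m[:,0]+c*m[:,1],p[3]+m[:,2]]
ut=px(126,196,9,[a[1] for a in T]); us=px(205,235,7,[a[1] for a in S])
def res(p): return np.r_[(P(t,X(p,[a[0] for a in T]))-ut).ravel(),(P(s,X(p,[a[0] for a in S]))-us).ravel()]
if __name__=="__main__":
    r=least_squares(res,[.58,.44,.5,.02],loss="soft_l1",f_scale=.7)
    print(r.x,np.degrees(r.x[2])); print(np.round(res(r.x).reshape(-1,2),1))
    p=r.x
    for nm,m in dict(redhome_term=(-112,0,115),blackhome_term=(-112,0,71),knob=(-54,74,148.5)).items(): print(nm,X(p,[m]).round(4))
    ims=[]
    def boxes(): 
        L=[]
        def bx(x0,x1,y0,y1,z0,z1,c):
            v=[(x,y,z) for x in(x0,x1) for y in(y0,y1) for z in(z0,z1)]
            for i in range(8):
                for j in range(i):
                    if sum(a!=b for a,b in zip(v[i],v[j]))==1: L.append((v[i],v[j],c))
        bx(-62,-24,14,88,124,132,(0,255,0)); bx(-44,56,38,63.5,0,120,(255,0,255)); bx(-44,56,-63.5,-38,0,120,(255,0,255)); bx(-62,56,-63.5,63.5,0,8,(0,255,255))
        for y in(38,-38): L.append(((-44,y,100),(56,y,100),(255,255,0)))
        return L
    for c,(x0,y0,w,h,k) in((t,(126,196,76,66,6)),(s,(205,235,55,80,6))):
        im=crop(c[0],x0,y0,w,h,k)
        for a,b,col in boxes():
            q=(P(c,X(p,[a,b]))-[x0,y0]+.5)*k-.5; cv2.line(im,*[tuple(int(v) for v in z) for z in q],col,1,cv2.LINE_AA)
        ims.append(cv2.copyMakeBorder(im,0,480-im.shape[0],0,0,cv2.BORDER_CONSTANT))
    cv2.imwrite("pics/ov.png",np.hstack(ims))
E
python3 fit.py
```

```text
[0.57538807 0.42595718 0.49941325 0.0186422 ] 28.61427169022686
[[-1.2  1.9]
 [-0.2  0.2]
 [ 0.1  0.8]
 [ 0.5 -0.2]
 [ 1.4  3.2]
 [ 3.5 -0.9]
 [-0.8  1.8]
 [-0.  -0.4]
 [-1.2 -0.3]
 [-0.6 -0.1]
 [ 0.1 -0.1]]
redhome_term [[0.4771 0.3723 0.1336]]
blackhome_term [[0.4771 0.3723 0.0896]]
knob [[0.4925 0.4651 0.1671]]
```

View pics/ov.png

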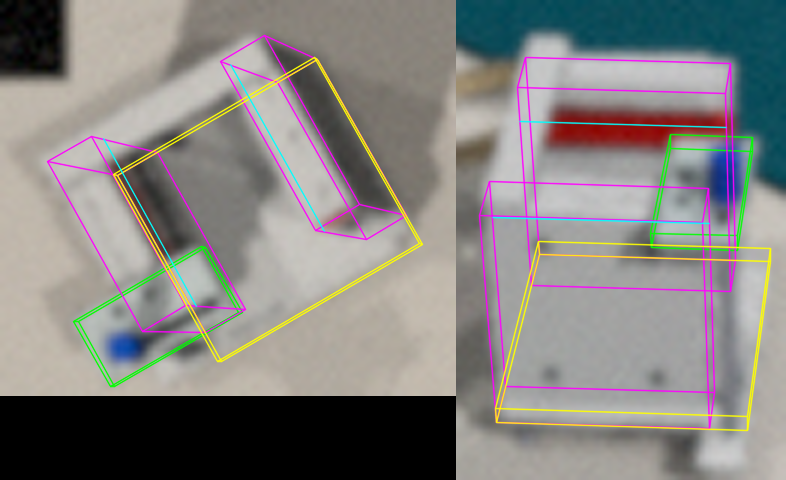

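```bash
cat > fit2.py <<'E'
from fit import *
T=[T[0],T[1],T[2],T[3]]; ut=ut[:4]
# wall-edge points, free x: (y, top-crop pixel), z = ztop
W=[(63.5,(95,280)),(63.5,(170,420)),(-63.5,(430,120)),(-63.5,(500,240)),(-63.5,(537,302))]
uw=px(126,196,9,[a[1] for a in W]); sb=px(205,235,7,[(310,497),(55,490)])
def res(q):
    p=q[:4]; zt=q[4]*1000; xs=q[5:]*1000
    w=[(xs[i],W[i][0],zt) for i in range(4)]+[(-44,-63.5,zt)]
    b=[(-44,63.5,0),(xs[4],63.5,0)]
    return np.r_[(P(t,X(p,[a[0] for a in T]))-ut).ravel(),(P(s,X(p,[a[0] for a in S]))-us).ravel(),
      (P(t,X(p,w))-uw).ravel(),(P(s,X(p,b))-sb).ravel(),(zt-122)/3]
r=least_squares(res,[.575,.426,.5,.019,.122,.05,-.02,.05,0,.05],loss="soft_l1",f_scale=.7)
p=r.x; print(p[:5].round(4),np.degrees(p[2]),p[5:].round(3)); print(np.round(res(p)[:-1].reshape(-1,2),1).tolist())
for nm,m in dict(term_red=(-112,0,115),term_pre=(-222,0,115),knob=(-54,74,148.5)).items(): print(nm,X(p,[m]).round(4))
# electrodes: blob centroids in the top view
hsv=cv2.cvtColor(t[0],cv2.COLOR_BGR2HSV)
def cen(m,x0,y0,x1,y1):
    M=np.zeros_like(m);M[y0:y1,x0:x1]=m[y0:y1,x0:x1]; v,u=np.nonzero(M); return [u.mean(),v.mean(),len(u)]
red=((hsv[...,0]<12)|(hsv[...,0]>170))&(hsv[...,1]>130); blk=(hsv[...,2]<70)
a=cen(red,310,250,330,270); b=cen(blk,383,255,400,272); print(a,b)
for q in(a,b): print(U(t,[q[:2]],.026))
rr=s[0]; hs=cv2.cvtColor(rr,cv2.COLOR_BGR2HSV)
a=cen(((hs[...,0]<12)|(hs[...,0]>170))&(hs[...,1]>130),325,218,350,242); b=cen(hs[...,2]<60,360,196,377,212); print(a,b)
for q in(a,b): print(U(s,[q[:2]],.018))
E
python3 fit2.py
```

```text
[0.5756 0.4255 0.507  0.0187 0.1223] 29.049032049423595 [ 0.041 -0.014  0.03  -0.018  0.053]
[[-0.9, 1.9], [0.1, 0.3], [0.5, 0.8], [0.7, -0.2], [-0.5, 1.6], [0.1, -0.5], [-1.1, -0.5], [-0.3, -0.3], [0.4, -0.3], [-0.3, 0.2], [0.1, -0.0], [0.3, -0.1], [0.2, -0.1], [0.3, 0.3], [-1.8, 0.3], [-0.0, 0.4]]
term_red [[0.4777 0.3711 0.1337]]
term_pre [[0.3815 0.3177 0.1337]]
knob [[0.4924 0.464  0.1672]]
[np.float64(318.8636363636364), np.float64(259.5), 22] [np.float64(389.5), np.float64(263.3888888888889), 18]
[[ 0.46381709 -0.05957065  0.026     ]]
[[ 0.44474761 -0.28685417  0.026     ]]
[np.float64(339.2972972972973), np.float64(228.13513513513513), 37] [np.float64(368.1666666666667), np.float64(204.16666666666666), 24]
[[ 0.45840494 -0.05788006  0.018     ]]
[[ 0.43598578 -0.28353318  0.018     ]]
```

```bash
cat > go.py <<'E'
# python3 go.py x y z yaw_deg : rows needed to reach the TCP target; yaw = direction (mod 180) of terminal->disc, i.e. perpendicular to jaw axis
import sys; from h import *
s=sensors.observe(); q=s["ee_rot"]; A=R.from_quat([q[1],q[2],q[3],q[0]]).as_matrix(); p=np.array(s["eef_pos"])
yz=np.degrees(np.arctan2(A[1,2],A[0,2])); yy=np.degrees(np.arctan2(A[1,1],A[0,1]))
print("t",round(s["time"],2),"tcp",p.round(4),"y-axis yaw",yy.round(1),"z-axis yaw",yz.round(1),"xaxis",A[:,0].round(3),"F",np.round(s["force"],1),"gap",round(s["finger_gap"]*8.8,2),"q",np.round(s["joint_pos"],2))
if len(sys.argv)>4:
    g=np.array([float(v) for v in sys.argv[1:4]]); d=A.T@(g-p)*100
    # turning +roll about tool x (pointing down) lowers world yaw
    r=(yy-float(sys.argv[4])+90)%180-90
    print("dx dy dz cm",d.round(2),"roll",round(r,1),"or",round(r-np.sign(r)*180,1))
E
python3 go.py 0.441 -0.288 0.12 48; python3 -c "
from h import *
for n in('top','scene'):
  c=cam(n); print(n,(-c[2][:3,:3].T@c[2][:3,3]).round(3))
t=cam('top')
print(U(t,[(292.4,237.7),(363.4,242.3)],.005),U(t,[(319.4,259.8),(391,263.4)],.03),U(t,[(328,150)],.18))"
```

```text
t 0.8 tcp [ 0.234  -0.5795  0.2387] y-axis yaw 22.0 z-axis yaw -68.0 xaxis [-0. -0. -1.] F [ 0.1 -0.6 -0.1] gap 8.8 q [ 1.22  0.69 -0.19  1.57  0.16  0.9  -0.22]
dx dy dz cm [ 11.87  30.11 -19.28] roll -26.0 or 154.0
top [0.481 0.026 1.637]
scene [-0.082  1.278  0.9  ]
[[ 0.53770776  0.02395763  0.005     ]
 [ 0.51564043 -0.20883548  0.005     ]] [[ 0.46284508 -0.0610547   0.03      ]
 [ 0.44466487 -0.29088329  0.03      ]] [[ 0.7901347  -0.09016178  0.18      ]]
```

```bash
python3 -m creep '2 5 -3.2 -5 5; 4 10 -6.4 -10 5; 6 15 -9.6 -15 5; 8 20 -12.8 -20 5; 10 25 -16 -26 5; 11.9 30 -19.3 -26 5; 11.9 30 -19.3 -26 5; 11.9 30 -19.3 -26 5'; python3 go.py 0.441 -0.288 0.08 48
python3 - <<'E'
from h import *
s=cam("scene"); t=cam("top"); st=sensors.observe(); p=np.array(st["eef_pos"])
print("tcp px scene",P(s,[p]),"top",P(t,[p]))
cv2.imwrite("pics/g1.png",np.hstack([crop(s[0],320,160,65,65,6),crop(t[0],350,220,65,65,6)]))
E
```

```text
time: 1.95
eef_pos: [0.4398, -0.2887, 0.1198]
ee_rot: [0.66, 0.253, 0.66, -0.254]
force: [0.1, -1.0, -0.4]
finger_gap: 0.567
t 1.95 tcp [ 0.4398 -0.2887  0.1198] y-axis yaw 48.0 z-axis yaw -42.0 xaxis [-0.    -0.001 -1.   ] F [ 0.1 -1.  -0.4] gap 4.99 q [ 0.61  0.75 -0.19  1.97  0.3   0.45 -0.53]
dx dy dz cm [3.98 0.13 0.04] roll 0.0 or -180.0
tcp px scene [[370.76544162 180.19305251]] top [[396.78688245 265.79289603]]
```

View pics/g1.png

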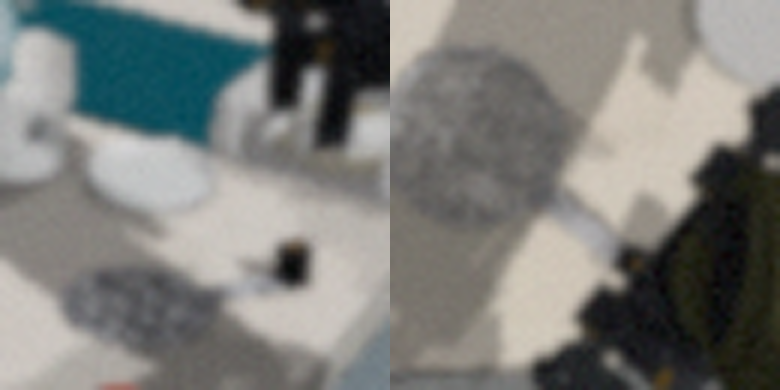

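Fingers hang at scene px (371,180), above the black terminal at (368,204); the projected TCP agrees with the fingertips. Descend and grasp.

```bash
python3 -m creep '4 0.1 0 0 5; 8 0.1 0 0 5; 10 0.1 0 0 5; 11.4 0.1 0 0 5; 11.4 0.1 0 0 5; 11.4 0.1 0 0 0.5; 11.4 0.1 0 0 0.5; 11.4 0.1 0 0 0.5; 11.4 0.1 0 0 0.5; 11.4 0.1 0 0 0.5' && python3 go.py && python3 -m creep '-2 0 0 0 0.5; -5 0 0 0 0.5; -8 0 0 0 0.5; -11 0 0 0 0.5; -14 0 0 0 0.5; -14 0 0 0 0.5'; python3 go.py 0.385 0.32 0.19 29
```

```text
time: 3.3
eef_pos: [0.4411, -0.2878, 0.0062]
ee_rot: [0.661, 0.253, 0.66, -0.254]
force: [0.2, -0.1, 4.4]
finger_gap: 0.181
t 3.3 tcp [ 0.4411 -0.2878  0.0062] y-axis yaw 48.0 z-axis yaw -42.0 xaxis [ 0.001 -0.001 -1.   ] F [ 0.2 -0.1  4.4] gap 1.59 q [ 0.54  0.96 -0.08  2.    0.35  0.2  -0.59]
time: 4.05
eef_pos: [0.4414, -0.288, 0.1472]
ee_rot: [0.661, 0.253, 0.659, -0.254]
force: [-0.2, 0.2, -1.8]
finger_gap: 0.175
t 4.05 tcp [ 0.4414 -0.288   0.1472] y-axis yaw 48.0 z-axis yaw -42.0 xaxis [ 0.003 -0.002 -1.   ] F [-0.2  0.2 -1.8] gap 1.54 q [ 0.62  0.7  -0.22  1.95  0.29  0.52 -0.53]
dx dy dz cm [ -4.39  41.4  -44.87] roll 19.0 or -161.0
```

```bash
python3 go.py 0.366 0.309 0.147 29; python3 go.py 0.40 0 0.147 40
```

```text
t 4.05 tcp [ 0.4414 -0.288   0.1472] y-axis yaw 48.0 z-axis yaw -42.0 xaxis [ 0.003 -0.002 -1.   ] F [-0.2  0.2 -1.8] gap 1.54 q [ 0.62  0.7  -0.22  1.95  0.29  0.52 -0.53]
dx dy dz cm [ -0.1   39.3  -45.56] roll 19.0 or -161.0
t 4.05 tcp [ 0.4414 -0.288   0.1472] y-axis yaw 48.0 z-axis yaw -42.0 xaxis [ 0.003 -0.002 -1.   ] F [-0.2  0.2 -1.8] gap 1.54 q [ 0.62  0.7  -0.22  1.95  0.29  0.52 -0.53]
dx dy dz cm [ -0.03  18.62 -22.35] roll 8.0 or -172.0
```

```bash
python3 -m creep '0 2 -2.5 0 0.5; 0 6 -7 0 0.5; 0 10 -12 2 0.5; 0 14.3 -17 5 0.5; 0 18.6 -22.3 8 0.5; 0 22.6 -26.5 10 0.5; 0 26.6 -31 13 0.5; 0 30.6 -35.6 16 0.5; 0 34.6 -40.2 19 0.5; 0 37.5 -43.5 19 0.5' ; python3 -m creep '0 1 -1.2 0 0.5; 0 1.8 -2.1 0 0.5; 0 1.8 -2.1 0 0.5';  python3 go.py 0.366 0.309 0.083 29
```

```text
time: 5.3
eef_pos: [0.3668, 0.2849, 0.1445]
ee_rot: [0.61, 0.357, 0.61, -0.359]
force: [-0.1, -0.0, -1.1]
finger_gap: 0.179
time: 5.68
eef_pos: [0.3746, 0.3084, 0.1453]
ee_rot: [0.609, 0.359, 0.609, -0.36]
force: [-0.4, 1.4, -1.4]
finger_gap: 0.176
t 5.67 tcp [0.3746 0.3084 0.1453] y-axis yaw 28.9 z-axis yaw -61.1 xaxis [ 0.    -0.001 -1.   ] F [-0.4  1.4 -1.4] gap 1.55 q [-0.85  0.67  0.11  2.08 -0.18  0.4  -1.67]
dx dy dz cm [ 6.23 -0.72 -0.47] roll -0.1 or 179.9
```

```bash
python3 -m creep '2 -0.5 -0.3 0 0.5; 4 -0.7 -0.5 0 0.5; 6.2 -0.7 -0.5 0 0.5; 6.2 -0.7 -0.5 0 0.5; 6.2 -0.7 -0.5 0 0.5';  python3 go.py 0.366 0.309 0.083 29
cat > pic.py <<'E'
# overlay of the predicted held disc and slots on both views;  args: name, colour-slot floor z(mm)
import sys; from h import *
from fit import X
p=[0.5756,0.4255,np.radians(29),0.0187]
name=sys.argv[1]; fl=float(sys.argv[2])
s=sensors.observe(); q=s["ee_rot"]; A=R.from_quat([q[1],q[2],q[3],q[0]]).as_matrix(); tc=np.array(s["eef_pos"])
ax=A[:,1]*np.sign(A[0,1]); d=tc+.112*ax; d[2]=tc[2]-.006+.0025
c,n=np.cos(p[2]),np.sin(p[2]); e=d-[p[0],p[1],p[3]]
print("disc centre in cassette (mm):",np.round(1000*np.array([c*e[0]+n*e[1],-n*e[0]+c*e[1],e[2]]),1),"yaw err deg",np.degrees(np.arctan2(ax[1],ax[0])-p[2]).round(2))
lat=np.cross([0,0,1],ax); an=np.linspace(0,2*np.pi,40); circ=d+.05*(np.outer(np.cos(an),ax)+np.outer(np.sin(an),lat))
ims=[]
for cm,(x0,y0,w,h,k) in((cam("top"),(120,190,90,100,4)),(cam("scene"),(205,235,75,80,5))):
    im=crop(cm[0],x0,y0,w,h,k); f=lambda pts:((P(cm,pts)-[x0,y0]+.5)*k-.5).round().astype(np.int32)
    raw=im.copy()
    cv2.polylines(im,[f(circ)],True,(0,255,0),1,cv2.LINE_AA)
    for y in(38,-38): cv2.polylines(im,[f(X(p,[(-44,y,fl),(56,y,fl)]))],False,(255,255,0),1,cv2.LINE_AA)
    cv2.polylines(im,[f(X(p,[(-62,14,132),(-24,14,132),(-24,88,132),(-62,88,132)]))],True,(255,0,255),1)
    ims.append(cv2.copyMakeBorder(im,0,400-im.shape[0],0,0,cv2.BORDER_CONSTANT))
cv2.imwrite(f"pics/{name}.png",np.hstack(ims))
E
python3 pic.py b1 56
```

```text
time: 6.3
eef_pos: [0.366, 0.3093, 0.0842]
ee_rot: [0.609, 0.359, 0.609, -0.36]
force: [0.1, -0.2, -1.0]
finger_gap: 0.177
t 6.3 tcp [0.366  0.3093 0.0842] y-axis yaw 28.9 z-axis yaw -61.1 xaxis [ 0. -0. -1.] F [ 0.1 -0.2 -1. ] gap 1.56 q [-0.84  0.79  0.07  2.13 -0.2   0.23 -1.66]
dx dy dz cm [ 0.12 -0.02  0.03] roll -0.1 or 179.9
disc centre in cassette (mm): [-127.2    0.5   62.3] yaw err deg -0.07
```

View pics/b1.png

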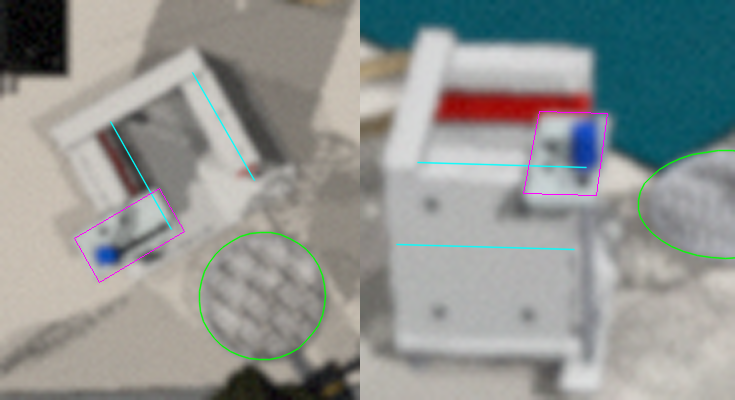

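The held disc coincides with the green prediction in both views, so the grasp offset is as assumed. I'll start easing the black disc in.

```bash
python3 -m creep '0.13 1.5 -0.05 0 0.5; 0.13 3 -0.05 0 0.5; 0.13 4.5 -0.05 0 0.5; 0.13 5 -0.05 0 0.5; 0.13 5.3 -0.05 0 0.5; 0.13 5.6 -0.05 0 0.5; 0.13 5.9 -0.05 0 0.5; 0.13 6.2 -0.05 0 0.5; 0.13 6.2 -0.05 0 0.5';python3 pic.py b2 56; python3 -m creep '0 0.2 0 0 0.5; 0 0.4 0 0 0.5; 0 0.6 0 0 0.5; 0 0.8 0 0 0.5; 0 1 0 0 0.5; 0 1 0 0 0.5';python3 go.py
```

```text
time: 7.62
eef_pos: [0.4196, 0.3409, 0.0824]
ee_rot: [0.609, 0.359, 0.609, -0.359]
force: [-0.3, -0.4, -0.8]
finger_gap: 0.176
disc centre in cassette (mm): [-65.7   1.7  60.2] yaw err deg -0.01
time: 8.57
eef_pos: [0.4284, 0.3458, 0.0824]
ee_rot: [0.609, 0.359, 0.609, -0.359]
force: [-0.3, 0.4, -0.6]
finger_gap: 0.174
t 8.57 tcp [0.4284 0.3458 0.0824] y-axis yaw 29.0 z-axis yaw -61.0 xaxis [ 0.  0. -1.] F [-0.3  0.4 -0.6] gap 1.53 q [-0.82  0.84  0.09  1.92 -0.18  0.39 -1.65]
```

```bash
python3 -m creep '0 0.3 0.05 0 0.5; 0 0.6 0.1 0 0.5; 0 0.9 0.1 0 0.5; 0 1.2 0.1 0 0.5; 0 1.5 0.1 0 0.5; 0 1.8 0.1 0 0.5; 0 2 0.1 0 0.5; 0 2 0.1 0 0.5'; python3 -m creep '0 0.3 0 0 0.5; 0 0.6 0 0 0.5; 0 0.9 0 0 0.5; 0 1.2 0 0 0.5; 0 1.5 0 0 0.5; 0 1.8 0 0 0.5; 0 2 0 0 0.5; 0 2.2 0 0 0.5; 0 2.2 0 0 0.5'; python3 pic.py b3 56; python3 go.py
```

```text
time: 9.57
eef_pos: [0.4463, 0.3546, 0.0824]
ee_rot: [0.609, 0.359, 0.609, -0.359]
force: [-0.2, -0.3, -1.6]
finger_gap: 0.183
time: 10.7
eef_pos: [0.4655, 0.3652, 0.0824]
ee_rot: [0.609, 0.359, 0.609, -0.359]
force: [-0.3, 0.2, -1.3]
finger_gap: 0.176
disc centre in cassette (mm): [-13.7   0.6  60.2] yaw err deg -0.01
t 10.9 tcp [0.4653 0.3651 0.0824] y-axis yaw 29.0 z-axis yaw -61.0 xaxis [ 0. -0. -1.] F [ 0.2 -0.4  0.1] gap 1.54 q [-0.8   0.87  0.11  1.79 -0.17  0.49 -1.65]
```

View pics/b3.png

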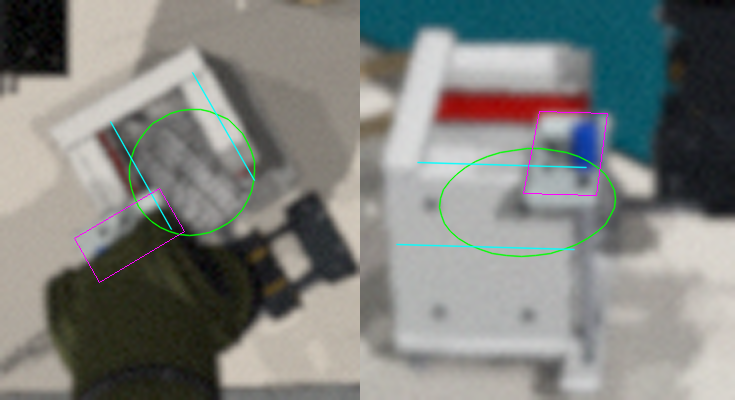

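The disc lies under the upper ledges, and there's been no contact force. Creep to the stops.

```bash
python3 -m creep '0 0.2 0 0 0.5; 0 0.4 0 0 0.5; 0 0.6 0 0 0.5; 0 0.8 0 0 0.5; 0 0.9 0 0 0.5; 0 1 0 0 0.5; 0 1.1 0 0 0.5; 0 1.1 0 0 0.5';  python3 -m creep '0 0.05 0 0 0.5; 0 0.1 0 0 0.5;0 0.15 0 0 0.5; 0 0.15 0 0 0.5';python3 -m creep '0 0.05 0 0 0.5; 0 0.1 0 0 0.5; 0 0.1 0 0 0.5'; python3 pic.py b4 56
```

```text
time: 11.9
eef_pos: [0.4751, 0.3705, 0.0824]
ee_rot: [0.609, 0.359, 0.609, -0.359]
force: [-0.5, 0.5, -0.4]
finger_gap: 0.181
time: 12.4
eef_pos: [0.4764, 0.3712, 0.0824]
ee_rot: [0.609, 0.359, 0.609, -0.359]
force: [-0.5, 0.1, -0.9]
finger_gap: 0.179
time: 12.78
eef_pos: [0.4773, 0.3717, 0.0824]
ee_rot: [0.609, 0.359, 0.609, -0.359]
force: [0.6, -0.1, -1.6]
finger_gap: 0.18
disc centre in cassette (mm): [-0.1  0.6 60.2] yaw err deg -0.01
```

```bash
for i in 1; do python3 -m creep '0 0.05 0 0 0.5; 0 0.05 0 0 0.5';python3 -m creep '0 0.05 0 0 0.5; 0 0.05 0 0 0.5'; python3 -m creep '0 0.05 0 0 0.5; 0 0.05 0 0 0.5'; done
```

```text
time: 13.22
eef_pos: [0.4776, 0.3719, 0.0824]
ee_rot: [0.609, 0.359, 0.609, -0.359]
force: [0.2, 0.8, -0.5]
finger_gap: 0.175
time: 13.48
eef_pos: [0.4781, 0.3722, 0.0824]
ee_rot: [0.609, 0.359, 0.609, -0.359]
force: [-0.2, 0.3, -0.2]
finger_gap: 0.176
time: 13.72
eef_pos: [0.4785, 0.3724, 0.0824]
ee_rot: [0.609, 0.359, 0.609, -0.359]
force: [-0.2, -0.7, -0.6]
finger_gap: 0.179
```

```bash
python3 -m creep '0 0.05 0 0 0.5; 0 0.1 0 0 0.5; 0 0.1 0 0 0.5';python3 -m creep '0 0.05 0 0 0.5; 0 0.1 0 0 0.5;0 0.1 0 0 0.5'; python3 -m creep '0 0.05 0 0 0.5; 0 0.1 0 0 0.5;0 0.1 0 0 0.5'
```

```text
time: 14.1
eef_pos: [0.4794, 0.373, 0.0824]
ee_rot: [0.609, 0.359, 0.609, -0.359]
force: [0.2, -0.2, -0.5]
finger_gap: 0.179
time: 14.48
eef_pos: [0.4803, 0.3734, 0.0824]
ee_rot: [0.609, 0.359, 0.609, -0.359]
force: [0.4, -0.0, 0.0]
finger_gap: 0.178
time: 14.85
eef_pos: [0.4811, 0.3738, 0.0824]
ee_rot: [0.609, 0.359, 0.609, -0.359]
force: [0.9, -0.5, -1.3]
finger_gap: 0.181
```

```bash
python3 -m creep '0 0.05 0 0 0.5; 0 0.1 0 0 0.5; 0 0.1 0 0 0.5';python3 -m creep '0 0.05 0 0 0.5; 0 0.1 0 0 0.5;0 0.1 0 0 0.5'; python3 -m creep '0 0.05 0 0 0.5; 0 0.1 0 0 0.5;0 0.1 0 0 0.5'; python3 pic.py b4 56
```

```text
time: 15.22
eef_pos: [0.4811, 0.374, 0.0822]
ee_rot: [0.609, 0.358, 0.61, -0.359]
force: [-2.6, -0.3, 0.2]
finger_gap: 0.178
time: 15.6
eef_pos: [0.4812, 0.3741, 0.082]
ee_rot: [0.609, 0.358, 0.61, -0.36]
force: [-6.1, -2.5, 0.3]
finger_gap: 0.18
time: 15.98
eef_pos: [0.4812, 0.3741, 0.0818]
ee_rot: [0.608, 0.357, 0.61, -0.361]
force: [-7.3, -3.3, 2.5]
finger_gap: 0.178
disc centre in cassette (mm): [ 4.5  0.8 59.6] yaw err deg 0.01
```

View pics/b4.png

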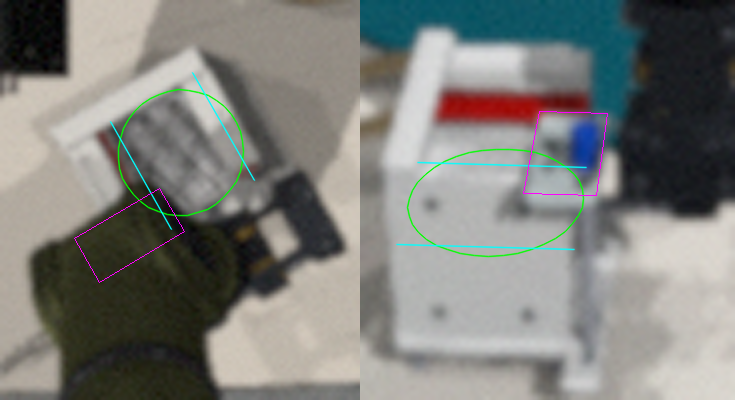

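Firm stop contact at about 8 N, so the black disc is home. I'll relieve the push, lower it onto the ledges and release.

```bash
python3 -m creep '0 -0.15 0 0 0.5; 0 -0.25 0 0 0.5; 0 -0.25 0 0 0.5; 0 -0.25 0 0 0.5';python3 -m creep '0.05 0 0 0 0.5; 0.1 0 0 0 0.5;0.1 0 0 0 0.5'; python3 -m creep '0.05 0 0 0 0.5; 0.1 0 0 0 0.5;0.1 0 0 0 0.5'
```

```text
time: 16.68
eef_pos: [0.4812, 0.374, 0.0823]
ee_rot: [0.609, 0.359, 0.609, -0.359]
force: [-3.4, -1.0, -0.9]
finger_gap: 0.179
time: 17.05
eef_pos: [0.4812, 0.374, 0.0816]
ee_rot: [0.609, 0.359, 0.609, -0.359]
force: [-5.7, -2.6, 3.4]
finger_gap: 0.18
time: 17.42
eef_pos: [0.4811, 0.3739, 0.0809]
ee_rot: [0.609, 0.359, 0.609, -0.359]
force: [-6.8, -2.5, 4.6]
finger_gap: 0.175
```

```bash
python3 -m creep '-0.1 -0.05 0 0 0.5; -0.1 -0.1 0 0 0.5; -0.1 -0.1 0 0 2; -0.1 -0.1 0 0 3; -0.1 -0.1 0 0 4; -0.1 -0.1 0 0 4; -0.1 -0.1 0 0 4'; python3 go.py
python3 - <<'E'
from h import *
t=cam("top"); cv2.imwrite("pics/b5.png",crop(t[0],120,190,110,90,7))
E
```

```text
time: 18.3
eef_pos: [0.4808, 0.3737, 0.0814]
ee_rot: [0.609, 0.359, 0.609, -0.359]
force: [0.6, 0.2, -0.4]
finger_gap: 0.454
t 18.3 tcp [0.4808 0.3737 0.0814] y-axis yaw 29.0 z-axis yaw -61.0 xaxis [ 0.  0. -1.] F [ 0.6  0.2 -0.4] gap 4.0 q [-0.8   0.89  0.11  1.74 -0.17  0.53 -1.64]
```

```bash
python3 -m creep '-2 0 0 0 4; -5 0 0 0 4; -9 0 0 0 4; -12 0 0 0 4; -12 0 0 0 4'; python3 go.py 0.461 -0.06 0.11 47.5;  python3 pic.py b5 56
python3 - <<'E'
from h import *
t=cam("top"); s=cam("scene"); cv2.imwrite("pics/b6.png",np.hstack([crop(t[0],120,190,90,90,4),crop(s[0],205,235,72,72,5)]))
E
```

```text
time: 18.98
eef_pos: [0.482, 0.3746, 0.2038]
ee_rot: [0.61, 0.361, 0.609, -0.357]
force: [-0.4, -0.3, -0.5]
finger_gap: 0.458
t 18.98 tcp [0.482  0.3746 0.2038] y-axis yaw 29.0 z-axis yaw -61.0 xaxis [ 0.004  0.003 -1.   ] F [-0.4 -0.3 -0.5] gap 4.03 q [-0.82  0.71  0.16  1.66 -0.15  0.77 -1.67]
dx dy dz cm [  9.23 -22.95  37.  ] roll -18.5 or 161.5
disc centre in cassette (mm): [  3.4   0.7 178.8] yaw err deg -0.0
```

View pics/b6.png

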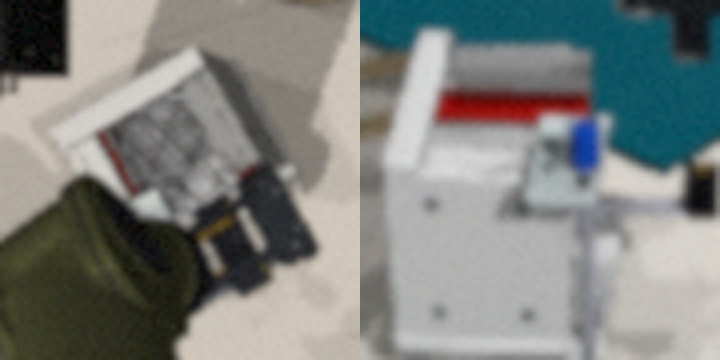

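The top view shows the black disc seated inside the cassette, its terminal (scene px (273,272)) sticking straight out the front. That was the 11th picture, so I'll work by numbers from here. Next, the red electrode.

```bash
python3 -c "
from h import *
s=cam('scene'); print(P(s,[[.4811,.374,.091]]))
hs=cv2.cvtColor(s[0],cv2.COLOR_BGR2HSV); m=(hs[...,2]<60)[262:282,265:285]; v,u=np.nonzero(m); print(u.mean()+265,v.mean()+262,len(u))"
python3 -m creep '0 -3 4.5 -2 5; 0 -6 9 -5 5; 0 -9 14 -8 5; 0 -12 19 -11 5; 0 -15 24 -14 5; 2 -18 29 -17 5; 4 -21 33.5 -18.5 5; 7 -23 37 -18.5 5; 9.2 -23 37 -18.5 5; 9.2 -23 37 -18.5 5'; python3 go.py 0.461 -0.06 0.005 47.5
python3 - <<'E'
from h import *
from scipy.optimize import least_squares
t=cam("top"); s=cam("scene")
def red(c,x0,y0,x1,y1):
    h=cv2.cvtColor(c[0],cv2.COLOR_BGR2HSV)[y0:y1,x0:x1]; v,u=np.nonzero(((h[...,0]<12)|(h[...,0]>170))&(h[...,1]>130)); return u.mean()+x0,v.mean()+y0,len(u)
print(red(t,310,250,330,270)); b=red(s,325,218,350,242); print(b,U(s,[b[:2]],.018))
E
```

```text
[[270.77665717 272.12677622]]
272.9230769230769 273.35897435897436 39
time: 20.58
eef_pos: [0.4577, -0.0618, 0.1081]
ee_rot: [0.658, 0.256, 0.66, -0.257]
force: [-0.0, 0.4, 0.4]
finger_gap: 0.568
t 20.57 tcp [ 0.4577 -0.0618  0.1081] y-axis yaw 47.4 z-axis yaw -42.6 xaxis [-0.004  0.    -1.   ] F [-0.   0.4  0.4] gap 5.0 q [ 0.05  0.73 -0.03  2.16  0.08  0.26 -0.79]
dx dy dz cm [10.3   0.38  0.15] roll -0.1 or 179.9
(np.float64(nan), np.float64(nan), 0)
(np.float64(339.14285714285717), np.float64(228.22857142857143), 35) [[ 0.45861399 -0.05699808  0.018     ]]<stdin>:5: RuntimeWarning: Mean of empty slice.
  ret = ret.dtype.type(ret / rcount)
```

```bash
python3 go.py 0.459 -0.0605 0.006 47.5; python3 -m creep '3 0.2 0 0 5; 6 0.2 0 0 5; 8.5 0.2 0 0 5; 10.2 0.2 0 0 5; 10.2 0.2 0 0 5; 10.2 0.2 0 0 0.5; 10.2 0.2 0 0 0.5; 10.2 0.2 0 0 0.5; 10.2 0.2 0 0 0.5; 10.2 0.2 0 0 0.5' && python3 -m creep '-2 0 0 0 0.5; -5 -1 0 0 0.5; -8 -3 0 0 0.5; -11 -5 0 0 0.5; -14 -7 0 0 0.5; -17 -7 0 0 0.5; -17 -7 0 0 0.5'; python3 go.py 0.366 0.309 0.175 29
```

```text
t 20.68 tcp [ 0.459  -0.0609  0.1096] y-axis yaw 47.5 z-axis yaw -42.5 xaxis [-0.  0. -1.] F [-0.  -0.   0.8] gap 5.02 q [ 0.05  0.72 -0.03  2.16  0.08  0.26 -0.79]
dx dy dz cm [10.36  0.03 -0.02] roll 0.0 or -180.0
time: 21.92
eef_pos: [0.4612, -0.0594, 0.0083]
ee_rot: [0.66, 0.256, 0.658, -0.256]
force: [-1.2, 0.6, 7.3]
finger_gap: 0.178
time: 22.8
eef_pos: [0.4136, -0.1115, 0.1791]
ee_rot: [0.66, 0.257, 0.658, -0.256]
force: [0.8, 0.0, -1.5]
finger_gap: 0.175
t 22.8 tcp [ 0.4136 -0.1115  0.1791] y-axis yaw 47.4 z-axis yaw -42.6 xaxis [ 0.003  0.001 -1.   ] F [ 0.8  0.  -1.5] gap 1.54 q [ 0.57  0.61 -0.64  2.19  0.71  0.55 -1.35]
dx dy dz cm [  0.42  27.75 -31.95] roll 18.4 or -161.6
```

```bash
python3 -m creep '0 2 -2.5 0 0.5; 0 5.5 -6.5 2 0.5; 0 9 -10.5 5 0.5; 0 12.5 -14.5 8 0.5; 0 16 -18.5 11 0.5; 0 19.5 -22.5 14 0.5; 0.2 23 -26.5 18.4 0.5; 0.4 26 -30 18.4 0.5; 0.4 27.7 -32 18.4 0.5; 0.4 27.7 -32 18.4 0.5';  python3 go.py 0.366 0.309 0.130 29; sed -i 's/tc\[2\]-.006/tc[2]-.0083/' pic.py; python3 pic.py r0 100
```

```text
time: 24.05
eef_pos: [0.3626, 0.3113, 0.1726]
ee_rot: [0.61, 0.357, 0.611, -0.357]
force: [-0.1, -1.3, -0.0]
finger_gap: 0.182
t 24.05 tcp [0.3626 0.3113 0.1726] y-axis yaw 29.4 z-axis yaw -60.6 xaxis [-0.002  0.001 -1.   ] F [-0.1 -1.3 -0. ] gap 1.6 q [-0.51  0.64 -0.47  2.06  0.53  0.56 -2.41]
dx dy dz cm [4.26 0.19 0.37] roll 0.4 or -179.6
disc centre in cassette (mm): [-130.7   -0.3  148. ] yaw err deg 0.1
```

```bash
python3 -m creep '2 0.1 0.2 0.2 0.5; 4 0.2 0.3 0.2 0.5; 4.2 0.2 0.35 0.2 0.5; 4.2 0.2 0.35 0.2 0.5; 4.2 0.2 0.35 0.2 0.5';  python3 go.py; python3 pic.py r1 100
python3 - <<'E'
from h import *
st=sensors.observe(); p=np.array(st["eef_pos"])
s=cam("scene"); t=cam("top")
for z in(-.0083,): print("pred terminal centre scene",P(s,[p+[0,0,z+.015]]))
x,y=P(s,[p])[0].astype(int); h=cv2.cvtColor(s[0],cv2.COLOR_BGR2HSV)[y-15:y+20,x-15:x+15]
v,u=np.nonzero(((h[...,0]<12)|(h[...,0]>170))&(h[...,1]>130)); print("red blob",u.mean()+x-15,v.mean()+y-15,len(u),u.min()+x-15,u.max()+x-15,v.min()+y-15,v.max()+y-15)
E
```

```text
time: 24.88
eef_pos: [0.3679, 0.3068, 0.132]
ee_rot: [0.609, 0.36, 0.609, -0.359]
force: [-0.5, 0.7, -0.2]
finger_gap: 0.176
t 24.88 tcp [0.3679 0.3068 0.132 ] y-axis yaw 28.9 z-axis yaw -61.1 xaxis [ 0.001  0.001 -1.   ] F [-0.5  0.7 -0.2] gap 1.55 q [-0.55  0.71 -0.39  2.09  0.6   0.45 -2.47]
disc centre in cassette (mm): [-127.2   -3.3  107.5] yaw err deg -0.12
pred terminal centre scene [[317.70726196 258.93771246]]<stdin>:6: RuntimeWarning: Mean of empty slice.
  ret = ret.dtype.type(ret / rcount)
Traceback (most recent call last):
ValueError: zero-size array to reduction operation minimum which has no identity
```

View pics/r1.png

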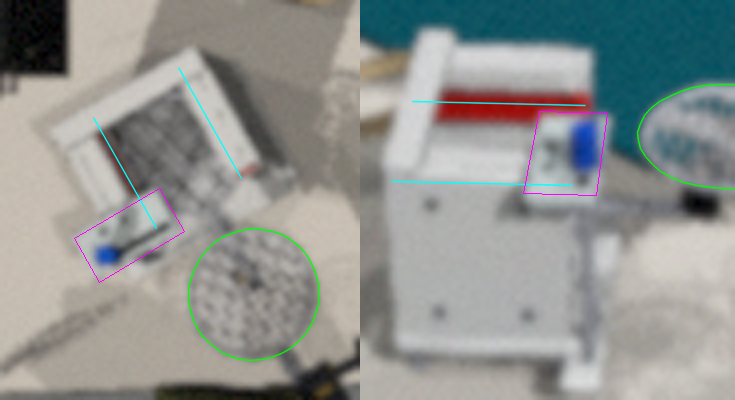

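The held red disc matches the prediction in both views; it needs about 3.5 mm to the left and 1.7 mm down. That was my 12th and last picture.

```bash
python3 -m creep '0.17 1.5 -0.35 0 0.5; 0.17 3 -0.35 0 0.5; 0.17 4 -0.35 0 0.5; 0.17 4.3 -0.35 0 0.5; 0.17 4.3 -0.35 0 0.5'; python3 pic.py r2 100; python3 go.py; python3 -m creep '0 0.3 0 0 0.5; 0 0.6 0 0 0.5; 0 0.9 0 0 0.5; 0 1.2 0 0 0.5; 0 1.5 0 0 0.5; 0 1.8 0 0 0.5; 0 1.8 0 0 0.5'; python3 pic.py r3 100
```

```text
time: 25.8
eef_pos: [0.4033, 0.3303, 0.1296]
ee_rot: [0.609, 0.359, 0.609, -0.36]
force: [-0.1, -0.4, -0.3]
finger_gap: 0.181
disc centre in cassette (mm): [-85.2   0.2 105.2] yaw err deg -0.09
t 26.0 tcp [0.4031 0.3303 0.1297] y-axis yaw 28.9 z-axis yaw -61.1 xaxis [-0. -0. -1.] F [ 0.9 -0.2 -1. ] gap 1.6 q [-0.52  0.75 -0.42  1.97  0.57  0.54 -2.41]
time: 26.88
eef_pos: [0.4196, 0.3394, 0.1297]
ee_rot: [0.609, 0.36, 0.609, -0.359]
force: [-0.3, 0.3, -1.2]
finger_gap: 0.181
disc centre in cassette (mm): [-6.660e+01  1.000e-01  1.052e+02] yaw err deg -0.11
```

```bash
python3 -m creep '0 0.3 0 0 0.5; 0 0.6 0 0 0.5; 0 0.9 0 0 0.5; 0 1.2 0 0 0.5; 0 1.5 0 0 0.5; 0 1.8 0 0 0.5; 0 2.1 0 0 0.5; 0 2.4 0 0 0.5; 0 2.7 0 0 0.5; 0 2.7 0 0 0.5'; python3 -m creep '0 0.3 0 0 0.5; 0 0.6 0 0 0.5; 0 0.9 0 0 0.5; 0 1.2 0 0 0.5; 0 1.5 0 0 0.5; 0 1.8 0 0 0.5; 0 2.1 0 0 0.5; 0 2.4 0 0 0.5; 0 2.7 0 0 0.5; 0 2.7 0 0 0.5'; python3 pic.py r4 100
```

```text
time: 28.32
eef_pos: [0.4432, 0.3524, 0.1297]
ee_rot: [0.609, 0.36, 0.609, -0.359]
force: [-0.2, 0.2, -0.9]
finger_gap: 0.181
time: 29.58
eef_pos: [0.4668, 0.3655, 0.1297]
ee_rot: [0.609, 0.36, 0.609, -0.359]
force: [-0.0, 0.2, -1.5]
finger_gap: 0.178
disc centre in cassette (mm): [-12.6   0.  105.2] yaw err deg -0.1
```

```bash
python3 -m creep '0 0.2 0 0 0.5; 0 0.4 0 0 0.5; 0 0.6 0 0 0.5; 0 0.8 0 0 0.5; 0 1 0 0 0.5; 0 1.1 0 0 0.5; 0 1.1 0 0 0.5'; python3 -m creep '0 0.05 0 0 0.5; 0 0.1 0 0 0.5; 0 0.15 0 0 0.5; 0 0.15 0 0 0.5'; python3 -m creep '0 0.05 0 0 0.5; 0 0.1 0 0 0.5;0 0.1 0 0 0.5'; python3 -m creep '0 0.05 0 0 0.5; 0 0.1 0 0 0.5;0 0.1 0 0 0.5'; python3 pic.py r4 100
```

```text
time: 30.65
eef_pos: [0.4762, 0.3707, 0.1297]
ee_rot: [0.609, 0.359, 0.609, -0.359]
force: [-0.3, 0.6, -0.6]
finger_gap: 0.18
time: 31.15
eef_pos: [0.4776, 0.3714, 0.1297]
ee_rot: [0.609, 0.359, 0.609, -0.359]
force: [0.2, 0.1, -0.4]
finger_gap: 0.178
time: 31.52
eef_pos: [0.4784, 0.3719, 0.1297]
ee_rot: [0.609, 0.359, 0.609, -0.36]
force: [0.0, 0.1, -1.6]
finger_gap: 0.176
time: 31.9
eef_pos: [0.4785, 0.3719, 0.1295]
ee_rot: [0.609, 0.359, 0.609, -0.36]
force: [-3.4, -1.0, 0.4]
finger_gap: 0.178
disc centre in cassette (mm): [  1.1  -0.  104.9] yaw err deg -0.09
```

```bash
python3 -m creep '0 0.05 0 0 0.5; 0 0.1 0 0 0.5;0 0.1 0 0 0.5'; python3 -m creep '0 -0.05 0 0 0.5; 0 -0.1 0 0 0.5; 0 -0.1 0 0 0.5'; python3 -m creep '0.05 0 0 0 0.5; 0.1 0 0 0 0.5;0.1 0 0 0 0.5';python3 -m creep '0.05 0 0 0 0.5; 0.1 0 0 0 0.5;0.1 0 0 0 0.5'
```

```text
time: 32.48
eef_pos: [0.4786, 0.3719, 0.1293]
ee_rot: [0.609, 0.358, 0.609, -0.361]
force: [-6.3, -3.4, -0.0]
finger_gap: 0.175
time: 32.85
eef_pos: [0.4786, 0.3719, 0.1295]
ee_rot: [0.609, 0.359, 0.609, -0.36]
force: [-4.9, -2.7, -0.2]
finger_gap: 0.183
time: 33.22
eef_pos: [0.4785, 0.3719, 0.1286]
ee_rot: [0.609, 0.359, 0.609, -0.36]
force: [-5.5, -4.1, 1.2]
finger_gap: 0.18
time: 33.6
eef_pos: [0.4784, 0.372, 0.1277]
ee_rot: [0.609, 0.359, 0.609, -0.36]
force: [-6.4, -2.6, 2.5]
finger_gap: 0.178
```

```bash
python3 -m creep '-0.05 -0.05 0 0 0.5; -0.05 -0.1 0 0 0.5; -0.05 -0.1 0 0 2; -0.05 -0.1 0 0 3; -0.05 -0.1 0 0 4; -0.05 -0.1 0 0 4; -0.05 -0.1 0 0 4'; python3 -m creep '-2 0 0 0 4; -5 0 0 0 4; -8 0 0 0 4; -9.5 0 0 0 4; -9.5 0 0 0 4'; python3 go.py
python3 - <<'E'
from h import *
from fit import X
p=[0.5756,0.4255,np.radians(29),0.0195]
s=cam("scene"); h=cv2.cvtColor(s[0],cv2.COLOR_BGR2HSV)
for nm,z in(("red",115),("black",71)): print(nm,"home pred",P(s,X(p,[(-112,0,z)])).round(1))
x0,y0,x1,y1=258,245,290,290; g=h[y0:y1,x0:x1]
for nm,m in(("red",((g[...,0]<12)|(g[...,0]>170))&(g[...,1]>130)),("blk",g[...,2]<60)):
    v,u=np.nonzero(m); print(nm,len(u), (u.mean()+x0).round(1),(v.mean()+y0).round(1)) if len(u) else print(nm,0)
m=(h[...,0]>100)&(h[...,0]<130)&(h[...,1]>150); 
for c in(s,cam("top")):
    h=cv2.cvtColor(c[0],cv2.COLOR_BGR2HSV); m=((h[...,0]>105)&(h[...,0]<130)&(h[...,1]>150)); q=P(c,X(p,[(-54,74,148.5)]))[0]; x,y=q.astype(int); v,u=np.nonzero(m[y-12:y+12,x-12:x+12]); print("knob pred",q.round(1),"seen",(u.mean()+x-12).round(1) if len(u) else 0,(v.mean()+y-12).round(1) if len(u) else 0)
print("knob world",X(p,[(-54,74,148.5)]))
E
```

```text
time: 34.48
eef_pos: [0.4785, 0.3719, 0.1282]
ee_rot: [0.609, 0.36, 0.609, -0.359]
force: [0.1, -0.8, 0.4]
finger_gap: 0.456
time: 35.1
eef_pos: [0.4788, 0.3722, 0.2238]
ee_rot: [0.609, 0.36, 0.609, -0.359]
force: [-0.5, -0.5, -0.5]
finger_gap: 0.457
t 35.1 tcp [0.4788 0.3722 0.2238] y-axis yaw 28.9 z-axis yaw -61.1 xaxis [ 0.001  0.001 -1.   ] F [-0.5 -0.5 -0.5] gap 4.02 q [-0.44  0.72 -0.54  1.63  0.44  0.91 -2.21]
red home pred [[272.4 259.5]]
black home pred [[272.3 272.1]]
red 70 272.9 259.5
blk 43 272.8 273.0
knob pred [249. 265.] seen 249.4 263.8
knob pred [145.3 255.4] seen 0 0
knob world [[0.49249462 0.46404214 0.168     ]]
```

Both terminals appear within 0.5 to 1 px of their predicted home pixels. Now the keeper: shut the hand and push the knob from its left side.

```bash
python3 go.py 0.4726 0.4999 0.163 29
```

```text
t 35.3 tcp [0.4779 0.3712 0.2218] y-axis yaw 28.9 z-axis yaw -61.1 xaxis [-0.002 -0.002 -1.   ] F [0.1 0.2 0.7] gap 4.02 q [-0.44  0.72 -0.54  1.63  0.44  0.91 -2.21]
dx dy dz cm [  5.86   5.77 -11.53] roll -0.1 or 179.9
```

```bash
python3 -m creep '0 0 -4 0 0; 0 2 -8 0 0; 0 5.8 -11.5 0 0; 2 5.8 -11.5 0 0; 4 5.8 -11.5 0 0; 5.9 5.8 -11.5 0 0; 5.9 5.8 -11.5 0 0'; python3 go.py 0.4726 0.4999 0.163 29; python3 -m creep '0 0 0.4 0 0; 0 0 0.8 0 0; 0 0 1.2 0 0; 0 0 1.6 0 0; 0 0 2 0 0; 0 0 2 0 0'; cat > kn.py <<'E'
from h import *
from fit import X
p=[0.5756,0.4255,np.radians(29),0.0195]; c=cam("scene"); h=cv2.cvtColor(c[0],cv2.COLOR_BGR2HSV)
m=(h[...,0]>105)&(h[...,0]<130)&(h[...,1]>150); v,u=np.nonzero(m[245:285,225:275]); print("knob seen",len(u),(u.mean()+225).round(1) if len(u) else 0,(v.mean()+245).round(1) if len(u) else 0)
for d in(0,25,50): print(d,P(c,X(p,[(-54,74-d,148.5)])).round(1))
g=h[245:285,258:290]; v,u=np.nonzero(((g[...,0]<12)|(g[...,0]>170))&(g[...,1]>130)); print("red",(u.mean()+258).round(1) if len(u) else 0,(v.mean()+245).round(1) if len(u) else 0,len(u))
E
python3 kn.py
```

```text
time: 36.17
eef_pos: [0.4731, 0.4986, 0.1618]
ee_rot: [0.609, 0.358, 0.609, -0.361]
force: [-0.6, -0.1, -0.3]
finger_gap: 0.007
t 36.17 tcp [0.4731 0.4986 0.1618] y-axis yaw 28.9 z-axis yaw -61.1 xaxis [-0.002 -0.004 -1.   ] F [-0.6 -0.1 -0.3] gap 0.06 q [-0.64  0.9  -0.49  1.41  0.47  0.96 -2.32]
dx dy dz cm [-0.12  0.02 -0.14] roll -0.1 or 179.9
time: 36.92
eef_pos: [0.4837, 0.4826, 0.1642]
ee_rot: [0.609, 0.36, 0.609, -0.36]
force: [-0.3, 0.5, 0.1]
finger_gap: 0.005
knob seen 0 0 0
0 [[249. 265.]]
25 [[249.9 259.5]]
50 [[250.7 254.1]]
red 272.8 259.5 68
```

```bash
python3 -m creep '0 0 0.3 0 0; 0 0 0.6 0 0; 0 0 0.9 0 0; 0 0 1.2 0 0; 0 0 1.5 0 0; 0 0 1.5 0 0'; python3 -m creep '0 0 0.3 0 0; 0 0 0.6 0 0; 0 0 0.9 0 0; 0 0 1.2 0 0; 0 0 1.5 0 0; 0 0 1.5 0 0'; python3 -m creep '0 0 0.3 0 0; 0 0 0.6 0 0; 0 0 0.9 0 0;  0 0 0.9 0 0';python3 kn.py
```

```text
time: 37.83
eef_pos: [0.4908, 0.4694, 0.1642]
ee_rot: [0.609, 0.359, 0.609, -0.36]
force: [-1.5, 1.1, 0.6]
finger_gap: 0.005
time: 38.58
eef_pos: [0.4982, 0.4561, 0.1641]
ee_rot: [0.609, 0.359, 0.609, -0.36]
force: [0.5, 0.2, 0.8]
finger_gap: 0.006
time: 39.08
eef_pos: [0.5025, 0.4483, 0.1641]
ee_rot: [0.609, 0.359, 0.609, -0.36]
force: [-0.8, 0.3, -0.2]
finger_gap: 0.005
knob seen 0 0 0
0 [[249. 265.]]
25 [[249.9 259.5]]
50 [[250.7 254.1]]
red 272.8 259.6 69
```

```bash
python3 -m creep '0 0 0.2 0 0; 0 0 0.4 0 0; 0 0 0.4 0 0'; python3 -m creep '0 0 0.1 0 0; 0 0 0.2 0 0; 0 0 0.2 0 0'; python3 -m creep '0 0 0.1 0 0; 0 0 0.2 0 0; 0 0 0.2 0 0';  python3 -m creep '0 0 0.1 0 0; 0 0 0.2 0 0; 0 0 0.2 0 0'
```

```text
time: 39.6
eef_pos: [0.5043, 0.4454, 0.1642]
ee_rot: [0.609, 0.36, 0.609, -0.359]
force: [-0.2, 1.3, -0.6]
finger_gap: 0.005
time: 39.98
eef_pos: [0.5051, 0.4436, 0.1642]
ee_rot: [0.609, 0.36, 0.609, -0.359]
force: [0.4, 1.1, 0.4]
finger_gap: 0.003
time: 40.35
eef_pos: [0.5061, 0.4418, 0.1642]
ee_rot: [0.609, 0.36, 0.609, -0.36]
force: [-0.2, 1.3, -1.8]
finger_gap: 0.0
time: 40.72
eef_pos: [0.5062, 0.4415, 0.1643]
ee_rot: [0.608, 0.36, 0.61, -0.359]
force: [-0.4, 5.2, -1.3]
finger_gap: 0.005
```

```bash
python3 -m creep '0 0 0.1 0 0; 0 0 0.15 0 0; 0 0 0.15 0 0'; python3 -m creep '0 0 -1 0 0; 0 0 -2 0 0; -3 0 -3 0 0; -7 0 -5 0 0; -9 -3 -9 0 0; -9 -8 -12 0 0; -9 -12 -12 0 0; -9 -12 -12 0 0; -9 -12 -12 0 0'; python3 kn.py; python3 - <<'E'
from h import *
from fit import X
p=[0.5756,0.4255,np.radians(29),0.0195]; c=cam("top"); h=cv2.cvtColor(c[0],cv2.COLOR_BGR2HSV)
m=(h[...,0]>105)&(h[...,0]<130)&(h[...,1]>150); v,u=np.nonzero(m[235:265,135:175]); print("top knob",len(u),u.mean()+135 if len(u) else 0,v.mean()+235 if len(u) else 0)
for d in(0,44,50): print(d,P(c,X(p,[(-54,74-d,148.5)])).round(1))
s=cam("scene"); h=cv2.cvtColor(s[0],cv2.COLOR_BGR2HSV); g=h[245:290,258:290]; v,u=np.nonzero(g[...,2]<60); print("blk",u.mean()+258,v.mean()+245,len(u))
E
```

```text
time: 41.1
eef_pos: [0.5063, 0.4415, 0.1644]
ee_rot: [0.608, 0.36, 0.61, -0.358]
force: [-1.4, 6.2, -2.7]
finger_gap: 0.007
time: 42.22
eef_pos: [0.346, 0.4859, 0.2544]
ee_rot: [0.609, 0.36, 0.608, -0.36]
force: [-0.6, 0.1, 0.6]
finger_gap: 0.011
knob seen 36 251.0 254.4
0 [[249. 265.]]
25 [[249.9 259.5]]
50 [[250.7 254.1]]
red 272.8 259.5 70
top knob 12 158.33333333333334 246.5
0 [[145.3 255.4]]
44 [[158.1 247.8]]
50 [[159.9 246.8]]
blk 281.62048192771084 256.3132530120482 166
```

The knob estimate needs a cross-check, so I'll apply the same detector to the start images and compare them with now.

```bash
python3 - <<'E'
from h import *
from fit import X
p=[0.5756,0.4255,np.radians(29),0.0195]
def blue(im,b):
    x0,y0,x1,y1=b; f=im[y0:y1,x0:x1].astype(float); w=np.clip(f[...,0]-np.maximum(f[...,1],f[...,2])-25,0,None)
    v,u=np.mgrid[y0:y1,x0:x1]; return np.array([(w*u).sum(),(w*v).sum()])/w.sum(), w.sum().round()
for n,b in(("scene",(238,245,262,285)),("top",(135,235,172,265))):
    c=cam(n); a0=cv2.imread(f"pics/{n}0.png"); k0,w0=blue(a0,b); k1,w1=blue(c[0],b)
    q=P(c,X(p,[(-54,74-d,148.5) for d in(0,50)])); e=(q[1]-q[0]); print(n,k0.round(1),w0,k1.round(1),w1,"travel mm",(50*(k1-k0)@e/(e@e)).round(1))
E
python3 go.py
```

```text
scene [249.6 263.3] 2496.0 [251.1 254.1] 1321.0 travel mm 42.0
top [146.1 253.4] 943.0 [158.2 246.4] 566.0 travel mm 41.5
t 42.77 tcp [0.3447 0.486  0.2541] y-axis yaw 28.9 z-axis yaw -61.1 xaxis [-0. -0. -1.] F [ 0.8  0.2 -0.7] gap 0.05 q [-0.73  0.67 -0.54  1.63  0.4   0.96 -2.47]
```

```bash
python3 -m creep '-1 0 5 0 0; -2 0 10 0 0; -4 0 15 0 0; -5 0 20 0 0; -5 0 25 0 0; -5 0 29 0 0; -5 0 29 0 0'; cat > kt.py <<'E'
from h import *
from fit import X
from scipy.ndimage import shift
p=[0.5756,0.4255,np.radians(29),0.0195]
for n,b in(("scene",(238,245,262,285)),("top",(135,235,172,265))):
    c=cam(n); a0=cv2.imread(f"pics/{n}0.png")
    def ch(im,b):
        x0,y0,x1,y1=b; f=im[y0:y1,x0:x1].astype(float); w=(f[...,0]-np.maximum(f[...,1],f[...,2]))/(f.sum(2)+30); w=np.clip(w-.06,0,None); v,u=np.mgrid[y0:y1,x0:x1]; return np.array([(w*u).sum(),(w*v).sum()])/w.sum(),w.sum().round(2)
    k0,w0=ch(a0,b); k1,w1=ch(c[0],b); q=P(c,X(p,[(-54,74-d,148.5) for d in(0,50)])); e=q[1]-q[0]
    f=lambda k:(50*(k-q[0])@e/(e@e)).round(1)
    print(n,k0.round(1),w0,k1.round(1),w1,"abs travel mm",f(k0),f(k1),"diff",(f(k1)-f(k0)).round(1))
    cv2.imwrite(f"pics/end_{n}.png",c[0])
E
python3 kt.py; python3 go.py
```

```text
time: 43.65
eef_pos: [0.4867, 0.228, 0.3039]
ee_rot: [0.608, 0.361, 0.607, -0.362]
force: [0.2, -0.1, -0.1]
finger_gap: 0.006
scene [250.2 262.7] 11.1 [251.8 254.3] 12.63 abs travel mm 11.3 49.7 diff 38.4
top [146.5 253.4] 3.6 [158.5 246.5] 3.38 abs travel mm 5.9 46.9 diff 41.0
t 43.85 tcp [0.484  0.2336 0.3044] y-axis yaw 29.0 z-axis yaw -61.0 xaxis [-0.     0.001 -1.   ] F [0.2 0.5 0.1] gap 0.04 q [-0.16  0.54 -0.6   1.73  0.36  0.98 -1.96]
```

Both views show about 41 mm moved, ending near 47–50 mm absolute, so the keeper seemingly started part-way. I'll confirm by straddling the knob and pushing with a pad, whose face position is known.

```bash
python3 go.py 0.5168 0.4203 0.21 29; python3 -m creep '0 3 -5 0 5; 2 6 -9 0 5; 4 9 -13 0 5; 6 11.9 -14.7 0 5; 9.4 11.9 -14.7 0 5; 9.4 11.9 -14.7 0 5; 9.4 11.9 -14.7 0 5'; python3 go.py 0.5168 0.4203 0.163 29
```

```text
t 43.85 tcp [0.484  0.2336 0.3044] y-axis yaw 29.0 z-axis yaw -61.0 xaxis [-0.     0.001 -1.   ] F [0.2 0.5 0.1] gap 0.04 q [-0.16  0.54 -0.6   1.73  0.36  0.98 -1.96]
dx dy dz cm [  9.46  11.93 -14.72] roll 0.0 or -180.0
time: 44.72
eef_pos: [0.5177, 0.4192, 0.2114]
ee_rot: [0.609, 0.36, 0.609, -0.359]
force: [0.1, -0.3, -0.1]
finger_gap: 0.567
t 44.73 tcp [0.5177 0.4192 0.2114] y-axis yaw 28.9 z-axis yaw -61.1 xaxis [ 0.001  0.001 -1.   ] F [ 0.1 -0.3 -0.1] gap 4.99 q [-0.49  0.81 -0.52  1.45  0.45  1.   -2.18]
dx dy dz cm [ 4.84 -0.03 -0.14] roll -0.1 or 179.9
```

```bash
python3 -m creep '2 0 0 0 5; 4 0 0 0 5; 4.7 0 0 0 5; 4.7 0 0 0 2.6; 4.7 0 0 0 2.6; 4.7 0 0 0 2.6; 4.7 0 0 0 2.6'; python3 -m creep '0 0 0.1 0 2.6; 0 0 0.2 0 2.6; 0 0 0.2 0 2.6';python3 -m creep '0 0 0.1 0 2.6; 0 0 0.2 0 2.6; 0 0 0.2 0 2.6';python3 -m creep '0 0 0.1 0 2.6; 0 0 0.2 0 2.6; 0 0 0.2 0 2.6';python3 go.py
```

```text
time: 45.6
eef_pos: [0.5181, 0.4184, 0.1636]
ee_rot: [0.609, 0.36, 0.609, -0.359]
force: [0.2, -0.4, 0.5]
finger_gap: 0.297
time: 45.98
eef_pos: [0.5186, 0.417, 0.1632]
ee_rot: [0.609, 0.36, 0.609, -0.359]
force: [-0.2, 1.5, -0.7]
finger_gap: 0.296
time: 46.35
eef_pos: [0.5187, 0.4169, 0.1633]
ee_rot: [0.608, 0.36, 0.61, -0.358]
force: [-2.4, 5.1, -1.3]
finger_gap: 0.297
time: 46.72
eef_pos: [0.5187, 0.4168, 0.1633]
ee_rot: [0.608, 0.36, 0.611, -0.357]
force: [-2.4, 8.1, -3.1]
finger_gap: 0.295
t 46.73 tcp [0.5187 0.4168 0.1633] y-axis yaw 29.0 z-axis yaw -61.0 xaxis [-0.002  0.006 -1.   ] F [-2.4  8.1 -3.1] gap 2.59 q [-0.49  0.87 -0.5   1.49  0.48  0.9  -2.2 ]
```

Pad contact puts the knob at cassette y ≈ 25 mm (about 49 mm of travel), hard against its stop. Withdraw.

```bash
python3 -m creep '0 0 -0.6 0 2.6; 0 0 -0.6 0 4; 0 0 -0.6 0 5; 0 0 -0.6 0 5; -3 0 -0.6 0 5; -7 0 -0.6 0 5; -11 0 -0.6 0 5; -12 -5 5 0 5; -12 -9 10 0 5; -12 -12 15 0 5'; python3 -m creep '0 0 4 0 5; 0 0 8 0 5; 0 0 12 0 5; 0 0 12 0 5'; python3 go.py; python3 kt.py; python3 kn.py | grep red; python3 -c "
from h import *
c=cam('scene'); h=cv2.cvtColor(c[0],cv2.COLOR_BGR2HSV)[264:284,262:285]; v,u=np.nonzero(h[...,2]<60); print('blk',u.mean()+262,v.mean()+264,len(u))"
```

```text
time: 47.98
eef_pos: [0.4884, 0.2319, 0.2836]
ee_rot: [0.609, 0.359, 0.609, -0.359]
force: [0.3, -0.4, 0.2]
finger_gap: 0.566
time: 48.48
eef_pos: [0.5485, 0.1242, 0.2827]
ee_rot: [0.608, 0.361, 0.607, -0.363]
force: [-0.5, 1.0, 0.2]
finger_gap: 0.57
t 48.48 tcp [0.5485 0.1242 0.2827] y-axis yaw 28.4 z-axis yaw -61.6 xaxis [ 0.    -0.003 -1.   ] F [-0.5  1.   0.2] gap 5.01 q [ 0.04  0.6  -0.59  1.69  0.39  0.97 -1.77]
scene [250.2 262.7] 11.1 [251.8 254.2] 13.01 abs travel mm 11.3 50.2 diff 38.9
top [146.5 253.4] 3.6 [158.4 246.5] 3.58 abs travel mm 5.9 46.9 diff 41.0
red 272.8 259.6 69
blk 272.7608695652174 273.1304347826087 46
```

```bash
python3 -m creep '0 -2 0 0 5; 0 -2 0 0 5; 0 -2 0 0 5'; python3 -c "
from workcell import env
print(env.close_job())"
```

```text
time: 49.25
eef_pos: [0.5299, 0.1199, 0.2834]
ee_rot: [0.609, 0.36, 0.609, -0.359]
force: [-0.1, 0.8, 0.6]
finger_gap: 0.565
the job is handed in; nothing more can be done
None
```

I put the black electrode in the black-ledged slot and then the red one in the top slot, and slid the keeper across. I handed the job in at about 49 s with the hand clear of everything; no verdict was reported.

- **Discs:** Each was eased in with no noticeable contact until the back stops, where I pressed to about 8 N, then lowered it onto its ledges and released it. In the last scene image both terminals were within about 1 px of their predicted home positions.
- **Contact points disagreed:** By my cassette model, the black disc met its stops about 4.5 mm past home and the red one about 1 mm past. I put this down to where I gripped the terminals, since the images agreed.
- **Keeper:** It stopped hard at about 8 N. Contact with the pad puts the knob at about 49 mm of travel, and the two cameras give 47 and 50 mm.
- **Keeper travel disagreed:** The images show it moved only about 40 mm, so it seems to have started about 6–11 mm across. I trusted the end position rather than the distance moved.
- **Not checked:** I did not re-measure the beaker, timer or petri dish at the end. No move was planned close to them.

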